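Space the kiln bars on a shelf with a notched gauge

TASK

Space the two loose kiln bars with the wooden gauge in hand: set its notch over the loose bar nearest the fixed bar, draw that bar along until the gauge's thick foot just meets the fixed bar, then step the gauge to the second loose bar and draw it up to the first in the same way, so that both gaps are 40 mm and the bars are parallel. Slide the bars only with the gauge, without lifting them, touching them with the gripper or pushing the first out of place again. Then stand the gauge upright on the table, off the shelf, and leave the mugs, cup and bowl where they are.

Things in the scene. Friction and masses are not known exactly. Their poses are not given: they have to be found in the camera images.
- shelf: fixed kiln shelf, a grey-brown slab 280 mm (its x) by 360 mm (its y), 18 mm thick; origin: centre of its underside on the table. The row of bars runs along its y axis. It never moves.
- fixed_bar (a point): centre of the cream ceramic bar cemented to the shelf near its -y end, 150 mm from the shelf's centre; 130 mm long (shelf x), 40 mm wide (along the row), 32 mm high; axes as the shelf's. A dark steel strip (6 mm thick, 48 mm above the table) stands just behind it at the shelf's edge. It is the row's reference.
- bar1_center (a point): centre (half-way up) of the first loose bar, next after the fixed bar towards the shelf's +y; 130 mm long (its x), 40 mm wide (its y), 32 mm high, about 0.3 kg; lies flat on the shelf, may start up to 0.05 rad out of square and 10 mm off the row's line; its +y points away from the fixed bar
- bar2_center (a point): centre of the second loose bar, same size and axes, next after bar1 towards +y
- gauge_grip (a point): centre of the wooden spacing gauge's upright stem, where it is held, 90 mm above the gauge's underside; stem 28 mm thick (gauge y), 50 mm wide (x), clear from 60 to 120 mm up. Gauge: 0.25 kg, stands upright on the table at the start; below the stem a saddle 94 mm long (y -47 to +47 from the stem), 60 mm wide (x), 60 mm tall, notched below. Axes: x across, y from foot to lip, z up
- gauge_notch (a point): middle of the gauge's notch, 7 mm to the +y side of the stem, 20 mm above the underside; the notch is 52 mm wide (y -19 to +33 from the stem), 40 mm high, open below and through in x. Beyond it at +y is the thin lip (14 mm, y +33 to +47), which hooks a bar's far side
- gauge_foot (a point): middle of the underside of the gauge's thick foot (28 mm, y -47 to -19 from the stem, so 33 mm to its -y side). The foot goes on the side towards the fixed bar (gauge +y along shelf +y). With the foot against the bar before and the lip against the drawn bar, the gap between bars is 28 + 52 - 40 = 40 mm
- mug_a: grey clay mug, 76 mm wide, 95 mm tall, with a handle; a bystander, not to be disturbed. Origin: centre of its underside
- mug_b: second grey clay mug, 76 mm wide, 95 mm tall; a bystander, not to be disturbed. Origin: centre of its underside
- cup: small bisque cup without handle, 50 mm wide, 55 mm tall, standing on the kiln shelf's far corner near the row's open end; a bystander, not to be disturbed. Origin: centre of its underside
- bowl: bisque bowl, 120 mm wide, 50 mm tall; a bystander, not to be disturbed. Origin: centre of its underside
Mind the look-alikes: they are no part of the job. Leave any blue or pink look-alike of the part that bears bar2_center alone.

How it is judged:
By the outcome, as a careful person would: the job done as asked, in the order asked, and still so for the second after the job is handed in, with the robot touching nothing.
It also fails if it takes over 53 s, if anything falls off the work surface, if the arm or the gripper's body presses on something with over 40 N, if the wrist force passes 120 N, or if a joint passes its speed limit or range.

ROBOT

A 7-joint arm with a two-finger parallel gripper is mounted at the origin on the work surface. World frame = base frame: x ahead of the robot, y to its left, z up, the work surface at z = 0. Lengths are in m, angles in rad, forces in N, time in s.
With the tool pointing down it reaches from about 0.425 to 0.925 m from the base axis. Payload 6.8 kg.
Tool frame: the origin (TCP) lies midway between the tips of the shut fingers; the grasp point (between the pads) lies 19 mm behind it; x points along the fingers, y is the direction in which the jaws open and shut, and the axes are right-handed (so a half turn about x gives the same grasp; the last joint's range is limited). The gripper opens to 88 mm and grips with 3 to 60 N. Pads are 20 mm wide; open, the fingers measure 115 mm over their backs; the gripper's body (75 mm by 178 mm) begins 61 mm behind the grasp point.
Start: joints at [-0.108, 0.477, 0.022, 1.555, -0.011, 1.109, -0.083], TCP at [0.675, 0, 0.223] pointing down, gripper open.
Joint ranges: [-2.96, 2.96], [-0.34, 2.1], [-1.41, 1.46], [0.24, 2.44], [-1.37, 4.51], [0.17, 1.92], [-2.96, 2.96]. Speed limits (rad/s): [2.39, 2.39, 3.14, 3.14, 3.14, 3.14, 3.14].

INTERFACE

Orientations are given as a unit quaternion [x, y, z, w].
In Python, from workcell import manip, eyes gives the robot as it stands. The module is installed in compiled form; this text tells all that it offers.
- The arm moves only by the tool carry_out, never from a script. Its argument "motion" is text: rows parted by semicolons, each of 5 numbers parted by spaces: the opening, from -1 (shut) to 1 (fully open), then the shift along the tool's x, y, z in mm, then the turn about the tool's x in degrees. A call has 1 to 20 rows; each row is the pose to reach, as a shift and turn from the pose commanded when the call began, along the tool's axes at that moment; what a row does not reach only later rows make up. A row lasts 1/10 s, in which the tool goes at most 50 mm and 8.59 degrees, less where a joint would pass 70% of its speed; a pose out of reach is approached as far as the arm can. A call with a gripper value outside its range is refused whole. The fingers move at their own pace and stop on an object; "squeeze" is the grip in N (left out, the last holds). Time passes only in rows, so rows that repeat a pose let the fingers close. It gives the time, the measured TCP pose, the force and the opening at its end, in the units of the state.
- manip.state(): the state, without advancing time (a new reading comes with each control period).
- eyes.get_image(name): name is "scene" or "side" or "wrist"; returns a dict with "pixels" (480x640x3 uint8, red, green, blue), "intrinsics" (3x3 intrinsics, pixels), "k1" (the pictures are not rectified: a ray, as slopes to the right and down, at radius r is drawn at 1 + k1 r^2 times it, then the intrinsics apply), "xyz" and "orientation" of the camera in the world. Camera axes: x right, y down, z forward; pixel columns grow to the right and rows downward; lengths in m; the calibration is good to about 2 mm. A picture is of the moment at which its call begins. There is no depth.
- manip.finish_job(): hands the job in, once; it reports no verdict.
The state is a dict: "clock": time; "joint_pos": joint angles; "joint_velocities": joint speeds; "effort": joint torques, N m; "position": TCP position; "tcp_rot": TCP orientation; "ft_force": force on the tool from outside, world axes, zero at the start; "ft_torque": the same for the moment, N m; "opening": finger opening in m.
Only numpy, scipy, OpenCV 4.12 (cv2) and the standard library are available. Lean on these libraries where they do the work, as an engineer would, in place of code of your own. Each camera call takes 0.05 s, during which the arm holds its last target.

## Working session

There is one attempt and no reset: what is moved stays moved. The work goes in short steps, Python scripts to look and compute and a tool call to move; the robot and the scene stay as the last step left them, time stands still between calls to the robot, and variables do not carry over. Pictures are saved under pics/ and viewed, and the job is handed in when it is done.

Besides the shell and the picture viewer there is one more tool, called after "Call:" as name(argument=value, ...) on one line, values as JSON. carry_out: Moves the arm, as the interface text tells. Its arguments: {"type":"object","properties":{"motion":{"type":"string"},"squeeze":{"type":"number"}},"required":["motion"]}

```bash
mkdir -p pics
python3 - <<'E'
from workcell import manip, eyes
import cv2
print(manip.state())
for n in ["scene","side","wrist"]:
    d=eyes.get_image(n); cv2.imwrite(f"pics/{n}0.png",d["pixels"][:,:,::-1]); print(n,d["intrinsics"],d["k1"],d["xyz"],d["orientation"])
E
```

```text
{'clock': 0.0, 'joint_pos': array([-0.1080826 ,  0.47779164,  0.02234452,  1.55645224, -0.01150544,
        1.10929901, -0.08309163]), 'joint_velocities': array([-1.12736545e-03,  2.65597267e-04, -9.72108900e-05,  2.62259703e-03,
        7.34477137e-04, -3.41439149e-04, -5.49901390e-04]), 'effort': array([-1.31144458e-03, -5.82851672e+01,  1.53386436e+00, -2.72606850e+01,
       -5.43364382e-02,  1.69422745e-02,  2.21527275e-04]), 'position': array([ 6.74391736e-01, -2.92445550e-05,  2.21687166e-01]), 'tcp_rot': array([-0.49951086, -0.50042241,  0.50048578, -0.49958012]), 'ft_force': array([ 0.71581224,  0.18004004, -0.33244761]), 'ft_torque': array([-0.0385029 ,  0.00623285,  0.00516728]), 'opening': 0.08772316246563881}
scene [[565.65045963   0.         324.1557191 ]
 [  0.         565.65045963 240.03940498]
 [  0.           0.           1.        ]] 0.011252114043612926 [ 1.15119022 -0.77206398  1.18881729] [ 0.88760193  0.3106102  -0.12091884 -0.31790368]
side [[605.45367447   0.         315.1474489 ]
 [  0.         605.45367447 242.67129683]
 [  0.           0.           1.        ]] -0.20978489608263656 [ 0.38868695 -1.20622088  1.16742891] [ 0.91988614 -0.06855829  0.03007872 -0.3849734 ]
wrist [[331.64978584   0.         316.72793353]
 [  0.         331.64978584 240.05687932]
 [  0.           0.           1.        ]] -0.04770828660601615 [0.67509812 0.08333342 0.38263311] [ 9.88419701e-01  2.95155426e-04 -8.26199123e-04  1.51742301e-01]
```

View pics/scene0.png

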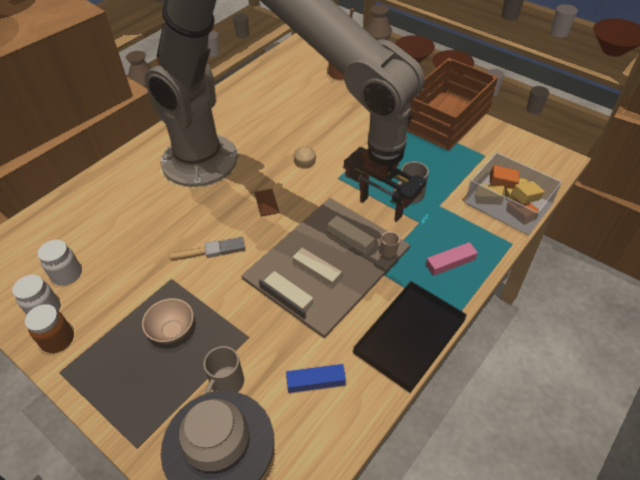

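View pics/side0.png

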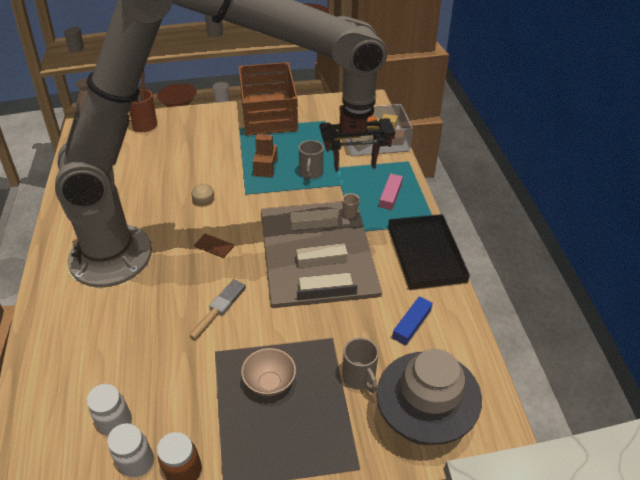

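View pics/wrist0.png

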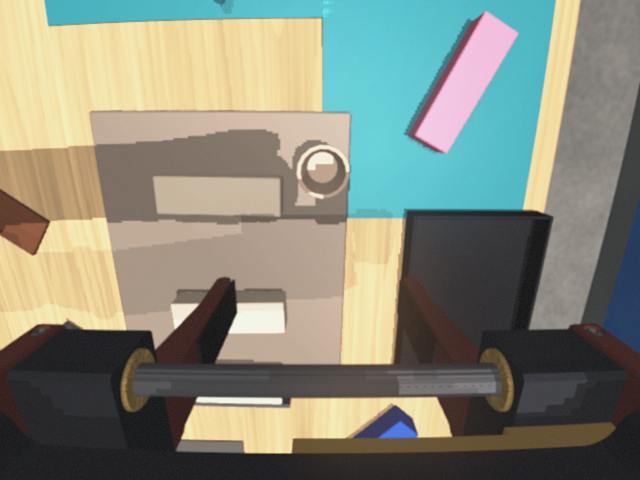

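The row (fixed bar, bar1 and a shaded bar2 by the cup) runs roughly along +y. In the side view the gauge stands at about (265,155) beside the mug at (311,158). I'll zoom in and cast rays.

```bash
cat > h.py <<'E'
import numpy as np, cv2
from scipy.spatial.transform import Rotation as R
from workcell import manip, eyes
def ray(d,p):
    K=d["intrinsics"];u=np.array([(p[0]-K[0,2])/K[0,0],(p[1]-K[1,2])/K[1,1]])
    s=u.copy()
    for _ in range(20): s=u/(1+d["k1"]*(s@s))
    return R.from_quat(d["orientation"]).apply([s[0],s[1],1.])
def onz(d,p,z):
    v=ray(d,p);o=np.array(d["xyz"]);return o+v*(z-o[2])/v[2]
def proj(d,P):
    q=R.from_quat(d["orientation"]).inv().apply(np.atleast_2d(P)-np.array(d["xyz"]))
    s=q[:,:2]/q[:,2:];s=s*(1+d["k1"]*(s**2).sum(1))[:,None]
    K=d["intrinsics"];return s*[K[0,0],K[1,1]]+[K[0,2],K[1,2]]
def crop(d,name,x0,y0,x1,y1,k):
    c=d["pixels"][y0:y1,x0:x1,::-1];c=cv2.resize(c,None,fx=k,fy=k,interpolation=cv2.INTER_CUBIC)
    cv2.imwrite("pics/"+name,c)
E
python3 - <<'E'
from h import *
d=eyes.get_image("side");crop(d,"s1.png",225,115,385,235,5)
crop(d,"s2.png",255,195,395,305,5)
d=eyes.get_image("wrist");crop(d,"w1.png",80,90,360,300,2)
E
```

```text
(no output)
```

View pics/s1.png

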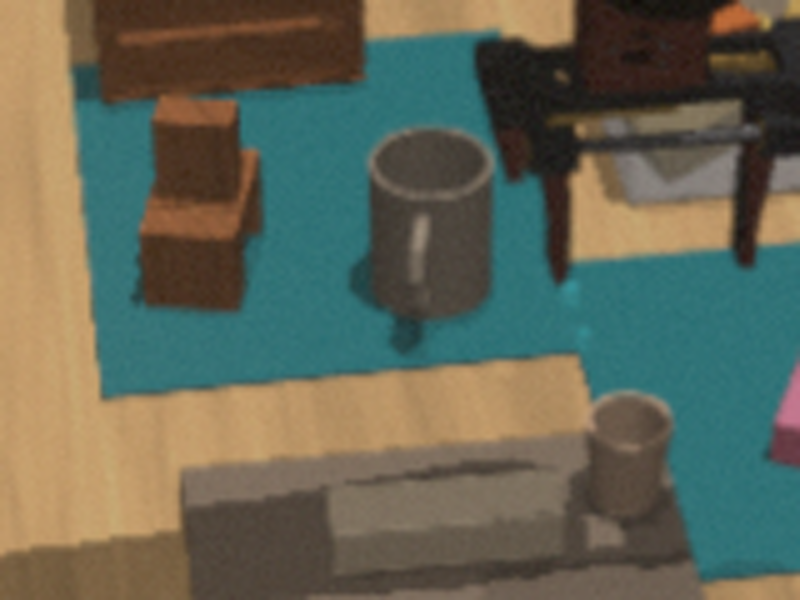

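View pics/s2.png

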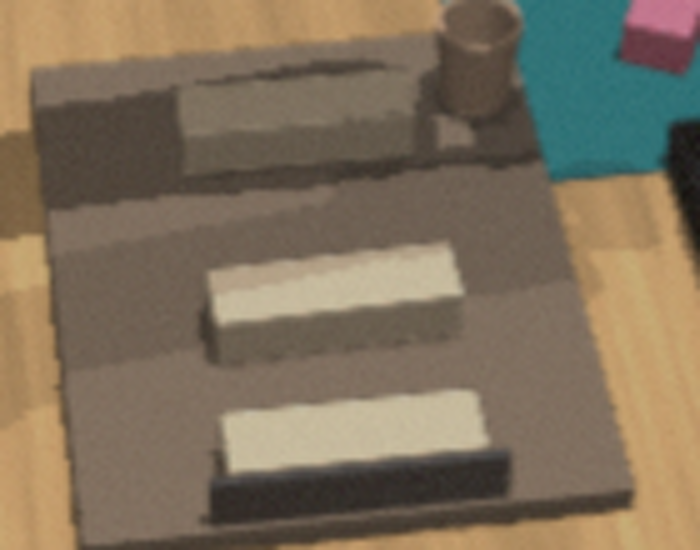

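Run:
```python
from h import *
np.set_printoptions(precision=4,suppress=True)
d=eyes.get_image("side")
def P(l,o,z):
    for a in l: print(onz(d,(o[0]+a[0]/5,o[1]+a[1]/5),z)[:2])
o=(255,195)
print("shelf");P([(33,70),(80,545),(632,490)],o,.018)
print("bar1");P([(208,270),(448,242),(463,298),(215,322)],o,.05)
print("bar2");P([(180,88),(412,65),(417,112),(183,137)],o,.05)
print("fix");P([(220,412),(482,390)],o,.05)
o=(225,115)
print("stem top");P([(155,97),(240,101)],o,.12)
print("saddle near top");P([(143,230),(240,235)],o,.06)
print("saddle near bot");P([(147,303),(242,308)],o,.0)
print("mug bottom");P([(430,310)],o,0)
w=eyes.get_image("wrist")
print("wrist shelf");
for a in [(91,112),(350,112)]: print(onz(w,a,.018)[:2])
print("bar2w")
for a in [(153,177),(280,176),(281,206),(157,206)]: print(onz(w,a,.05)[:2])
```

```text
shelf
[0.4342 0.1059]
[ 0.4263 -0.2495]
[ 0.7031 -0.2549]
bar1
[ 0.5096 -0.1012]
[ 0.637  -0.0991]
[ 0.6371 -0.1407]
[ 0.5083 -0.1389]
bar2
[0.5124 0.0422]
[0.643  0.0424]
[0.6388 0.0035]
[0.5092 0.0022]
fix
[ 0.5028 -0.2008]
[ 0.6346 -0.2055]
stem top
[0.4421 0.3354]
[0.4929 0.323 ]
saddle near top
[0.4271 0.2822]
[0.485  0.2681]
saddle near bot
[0.426  0.2869]
[0.4841 0.2728]
mug bottom
[0.5991 0.2535]
wrist shelf
[0.4359 0.1106]
[0.7095 0.1077]
bar2w
[0.5102 0.0451]
[0.6385 0.0454]
[0.6386 0.015 ]
[0.5102 0.0154]
```

View pics/w1.png

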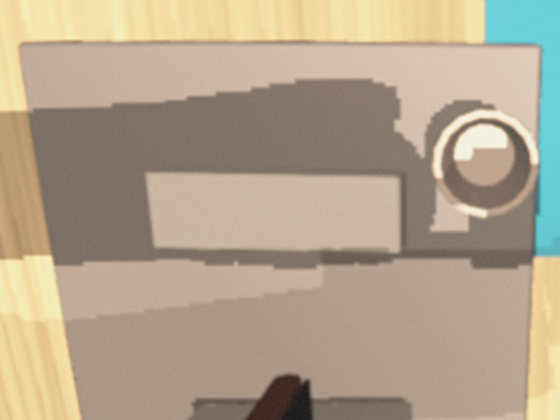

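Run:
```python
from h import *
s=manip.state();M=R.from_quat(s["tcp_rot"]).as_matrix();print(M.round(3),s["clock"])
w=eyes.get_image("wrist");print(R.from_quat(w["orientation"]).as_matrix().round(3))
```

```text
[[-0.  1. -0.]
 [-0. -0. -1.]
 [-1. -0.  0.]] 0.35
[[ 1.     0.    -0.   ]
 [ 0.    -0.954 -0.3  ]
 [-0.001  0.3   -0.954]]
```

Call:
carry_out(motion="1 -40 -95 -200 0;1 -40 -95 -200 0;1 -40 -95 -200 0;1 -40 -95 -200 0;1 -40 -95 -200 0;1 -40 -95 -200 0;1 -40 -95 -200 0")

```text
clock: 1.1
position: [0.5801, 0.1999, 0.2628]
tcp_rot: [0.5, 0.5, -0.5, 0.5]
ft_force: [-0.0, -1.2, -1.1]
opening: 0.0874
```

Run:
```python
from h import *
for n in ["scene","side","wrist"]:
    d=eyes.get_image(n)
    cv2.imwrite(f"pics/{n}1.png",d["pixels"][:,:,::-1])
    if n=="scene": crop(d,"sc1.png",230,80,450,340,2)
print(manip.state()["position"])
```

```text
[0.58074275 0.19787702 0.26234443]
```

View pics/wrist1.png

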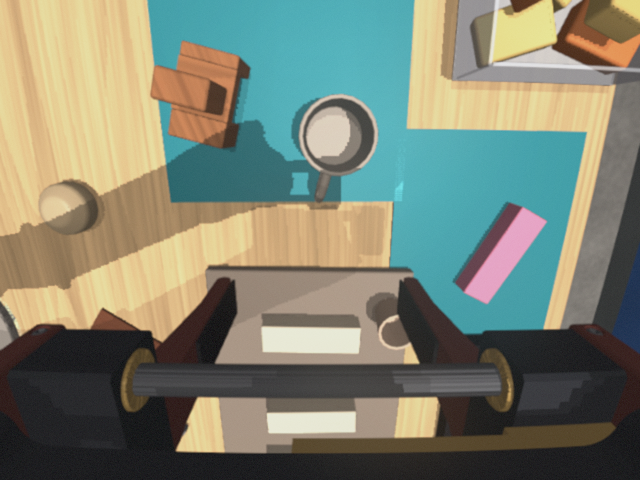

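View pics/sc1.png

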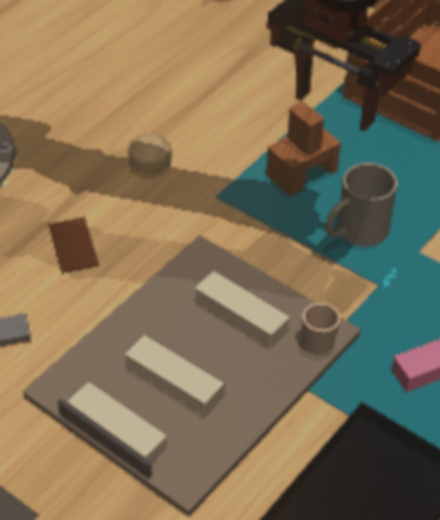

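Run:
```python
from h import *
d=eyes.get_image("scene");crop(d,"sc2.png",350,120,430,180,10)
d=eyes.get_image("scene");crop(d,"sc3.png",235,190,415,340,4)
d=eyes.get_image("wrist");crop(d,"w2.png",140,30,270,160,6)
```

```text
(no output)
```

View pics/sc2.png

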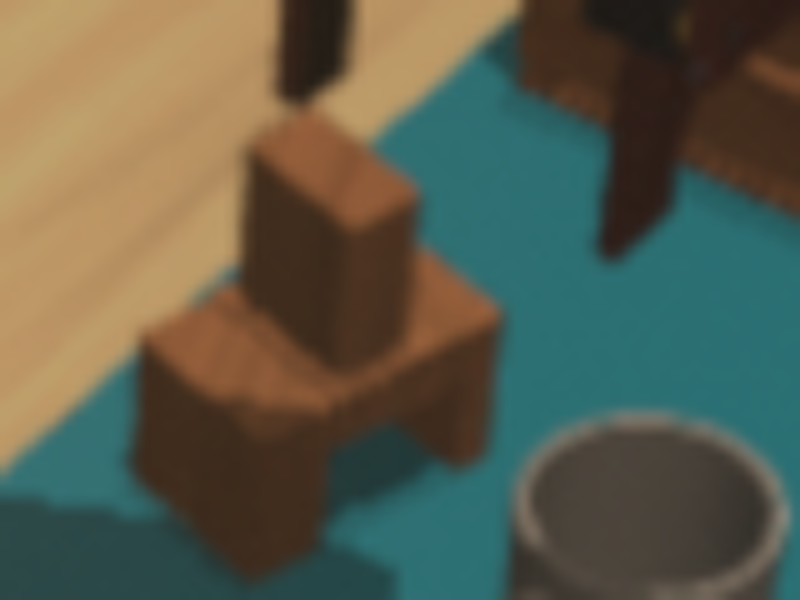

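View pics/sc3.png

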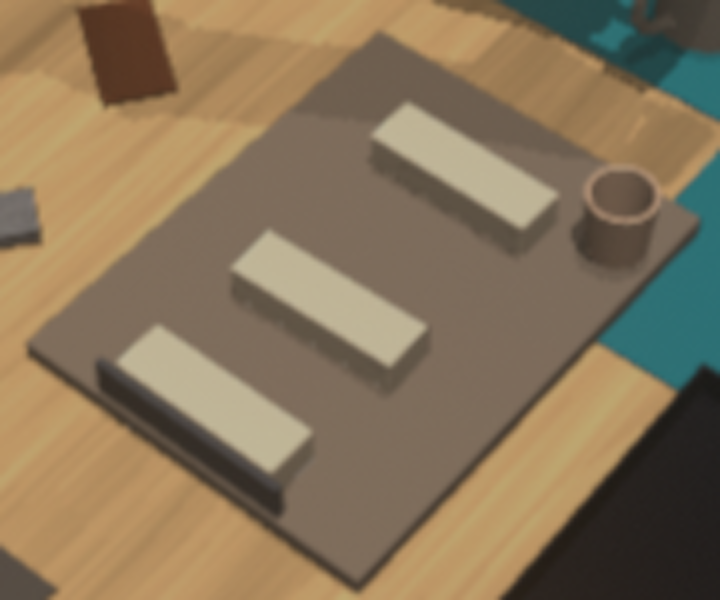

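View pics/w2.png

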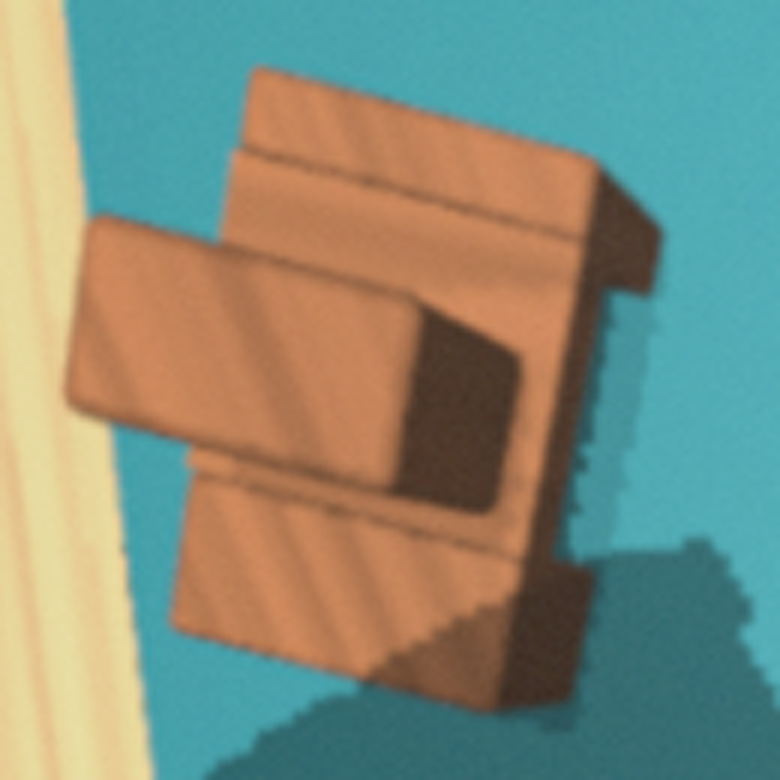

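Run:
```python
from h import *
np.set_printoptions(precision=4,suppress=True)
w=eyes.get_image("wrist");s=eyes.get_image("scene")
def P(d,l,o,k,z):
    q=np.array([onz(d,(o[0]+a[0]/k,o[1]+a[1]/k),z)[:2] for a in l]);print(q.tolist() and q.round(4).tolist(),"mean",q.mean(0))
    return q
q=P(w,[(255,68),(600,155),(500,712),(172,628)],(140,30),6,.06)
print("yaw",np.arctan2(*(q[1]-q[0])[::-1]),np.arctan2(*(q[2]-q[3])[::-1]), np.arctan2(*((q[0]+q[1]-q[2]-q[3])*[-1,1])))
for z in(.12,.13,.14,.15):P(w,[(95,212),(422,298),(398,495),(68,408)],(140,30),6,z)
q=P(s,[(140,335),(500,315),(328,408)],(350,120),10,.06);print((q[0]+q[1])/2)
o=(235,190)
print("shelf");P(s,[(380,33),(700,222),(358,583),(30,347)],o,4,.018)
def bar(l,z=.05):
    q=P(s,l,o,4,z);print("yaw",np.arctan2(*(q[1]-q[0])[::-1]),np.arctan2(*(q[2]-q[3])[::-1]))
bar([(408,103),(558,195),(525,232),(372,135)])
bar([(268,230),(428,327),(388,370),(231,269)])
bar([(158,325),(312,433),(272,476),(117,363)])
```

```text
[[0.4485, 0.3737], [0.505, 0.3594], [0.4816, 0.2698], [0.4243, 0.2848]] mean [0.4648 0.3219]
yaw -0.24728686078078682 -0.25733678920987946 -0.2606130565483851
[[0.4458, 0.3408], [0.4913, 0.3286], [0.4856, 0.3023], [0.4386, 0.315]] mean [0.4653 0.3217]
[[0.4503, 0.3388], [0.4942, 0.3271], [0.4887, 0.3017], [0.4433, 0.3139]] mean [0.4691 0.3204]
[[0.4547, 0.3369], [0.4972, 0.3255], [0.4919, 0.301], [0.448, 0.3128]] mean [0.473  0.3191]
[[0.4592, 0.335], [0.5002, 0.324], [0.495, 0.3003], [0.4527, 0.3118]] mean [0.4768 0.3178]
[[0.429, 0.2794], [0.5082, 0.352], [0.4914, 0.2874]] mean [0.4762 0.3063]
[0.4686 0.3157]
shelf
[[0.4386, 0.1048], [0.7151, 0.0995], [0.7087, -0.2549], [0.4356, -0.2512]] mean [ 0.5745 -0.0754]
[[0.5141, 0.041], [0.6416, 0.0376], [0.643, -0.0009], [0.5129, 0.0034]] mean [0.5779 0.0203]
yaw -0.027022303628420234 -0.032676399295426796
[[0.5111, -0.1023], [0.6405, -0.0999], [0.6413, -0.1412], [0.5133, -0.1413]] mean [ 0.5766 -0.1212]
yaw 0.01813523826850114 0.0013649574325799924
[[0.5065, -0.2034], [0.6342, -0.206], [0.6351, -0.2443], [0.5062, -0.2408]] mean [ 0.5705 -0.2236]
yaw -0.020714362074425337 -0.027333014324431876
```

Run:
```python
from h import *
d=eyes.get_image("side");crop(d,"s3.png",220,50,330,180,5)
print(manip.state()["clock"])
```

```text
1.55
```

View pics/s3.png

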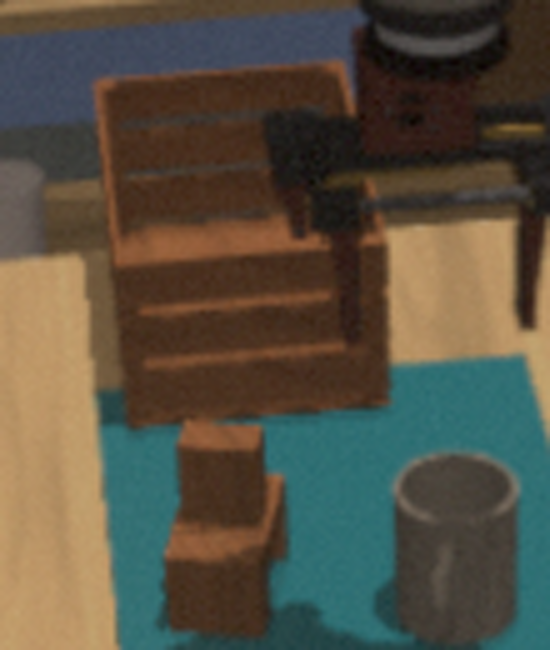

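Run:
```python
from h import *
d=eyes.get_image("side");f=lambda p,z:onz(d,(220+p[0]/5,50+p[1]/5),z).round(3)
print(f((130,422),0),f((388,403),0))
for z in(.1,.12,.15,.18): print(z,f((120,260),z),f((385,240),z))
```

```text
[0.415 0.518 0.   ] [0.591 0.513 0.   ]
0.1 [0.418 0.564 0.1  ] [0.596 0.561 0.1  ]
0.12 [0.417 0.531 0.12 ] [0.592 0.528 0.12 ]
0.15 [0.416 0.481 0.15 ] [0.587 0.478 0.15 ]
0.18 [0.415 0.431 0.18 ] [0.581 0.429 0.18 ]
```

Call:
carry_out(motion="1 20 -50 -50 -8.4;1 40 -80 -90 -16.8;1 63 -115 -122 -25.1;1 63 -115 -122 -33.5;1 63 -115 -122 -41.9;1 63 -115 -122 -50.3;1 63 -115 -122 -58.7;1 63 -115 -122 -67.1;1 63 -115 -122 -75.4;1 63 -115 -122 -75.4;1 63 -115 -122 -75.4")

```text
clock: 2.7
position: [0.4651, 0.3219, 0.1997]
tcp_rot: [0.091, 0.701, -0.091, 0.701]
ft_force: [-0.2, 0.5, -0.2]
opening: 0.0875
```

Run:
```python
from h import *
s=manip.state();print(s["position"],R.from_quat(s["tcp_rot"]).as_matrix().round(3),s["joint_pos"].round(2))
d=eyes.get_image("side");crop(d,"s4.png",220,70,330,180,5)
cv2.imwrite("pics/w3.png",eyes.get_image("wrist")["pixels"][:,:,::-1])
```

```text
[0.46514895 0.3219019  0.19966731] [[-0.     0.256  0.967]
 [ 0.     0.967 -0.256]
 [-1.     0.    -0.   ]] [-0.43  0.35 -0.36  1.83  0.14  0.99  0.47]
```

View pics/s4.png

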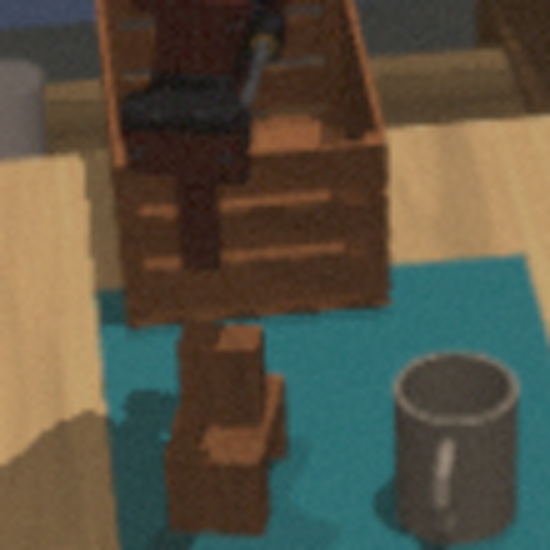

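View pics/w3.png

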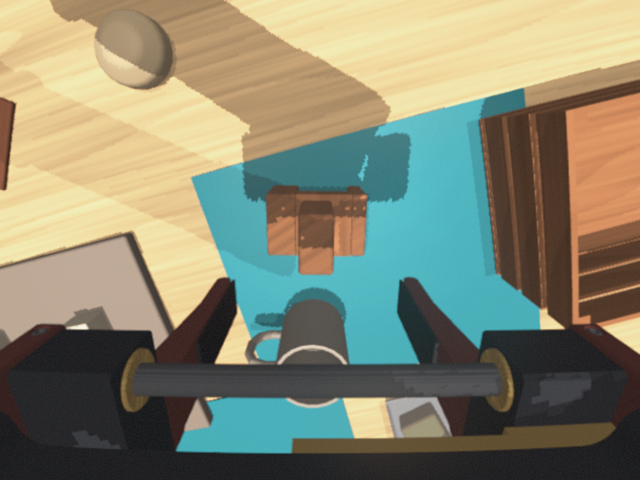

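Call:
carry_out(motion="1 45 0 0 0;1 90 0 0 0;1 115 0 0 0;1 129 0 0 0;1 129 0 0 0;-1 129 0 0 0;-1 129 0 0 0;-1 129 0 0 0;-1 129 0 0 0;-1 129 0 0 0;-1 129 0 0 0;-1 129 0 0 0;-1 129 0 0 0", squeeze=45)

```text
clock: 4.1
position: [0.465, 0.3219, 0.0706]
tcp_rot: [0.09, 0.701, -0.09, 0.701]
ft_force: [0.1, -1.5, 1.4]
opening: 0.028
```

Run:
```python
from h import *
s=manip.state();print(s["position"],s["opening"],s["ft_force"])
d=eyes.get_image("side");crop(d,"s5.png",220,70,330,180,5)
cv2.imwrite("pics/w4.png",eyes.get_image("wrist")["pixels"][:,:,::-1])
```

```text
[0.46497686 0.32186468 0.07062627] 0.027966247470065403 [ 0.11991944 -1.47795819  1.39196885]
```

View pics/w4.png

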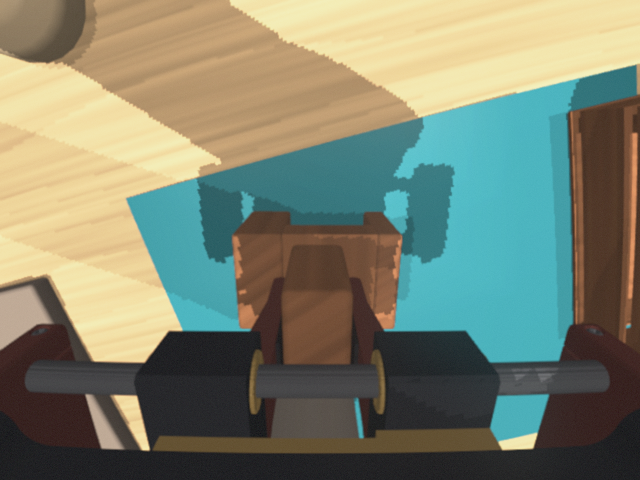

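Call:
carry_out(motion="-1 -40 0 0 0;-1 -90 0 0 0;-1 -130 -15 15 -3;-1 -150 -50 49 -8;-1 -150 -85 83 -13.6;-1 -150 -120 117 -13.6;-1 -150 -155 151 -13.6;-1 -150 -190 185 -13.6;-1 -150 -225 219 -13.6;-1 -150 -260 253 -13.6;-1 -150 -295 287 -13.6;-1 -150 -325 317 -13.6;-1 -150 -339.5 331.3 -13.6;-1 -150 -339.5 331.3 -13.6;-1 -150 -339.5 331.3 -13.6")

```text
clock: 5.7
position: [0.6994, -0.0896, 0.2196]
tcp_rot: [0.007, 0.708, -0.006, 0.706]
ft_force: [0.2, 1.3, -1.9]
opening: 0.028
```

Run:
```python
from h import *
s=manip.state();print(s["position"],s["opening"],s["ft_force"],R.from_quat(s["tcp_rot"]).as_matrix().round(4))
for n in["scene","side","wrist"]:cv2.imwrite(f"pics/{n}5.png",eyes.get_image(n)["pixels"][:,:,::-1])
```

```text
[ 0.69939807 -0.08958425  0.21958069] 0.02797136772064646 [ 0.24758102  1.31323587 -1.93659462] [[-1.900e-03  1.770e-02  9.998e-01]
 [ 1.000e-03  9.998e-01 -1.770e-02]
 [-1.000e+00  9.000e-04 -1.900e-03]]
```

View pics/wrist5.png

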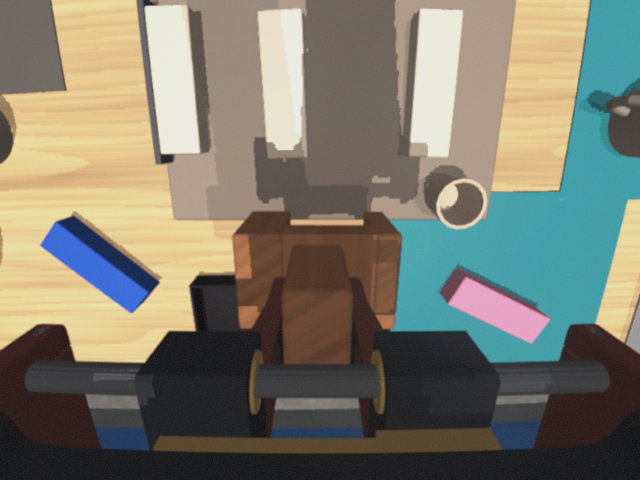

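View pics/side5.png

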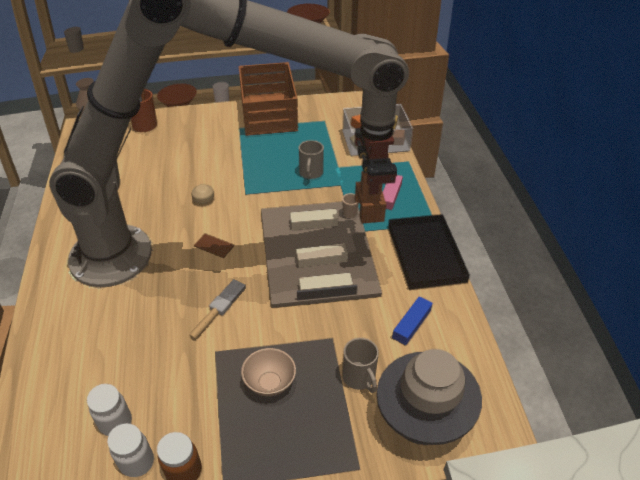

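Run:
```python
from h import *
d=eyes.get_image("wrist");crop(d,"w5a.png",135,0,325,170,4);crop(d,"w5b.png",335,0,525,225,4)
crop(d,"w5b.png",360,0,530,225,3)
```

```text
(no output)
```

View pics/w5a.png

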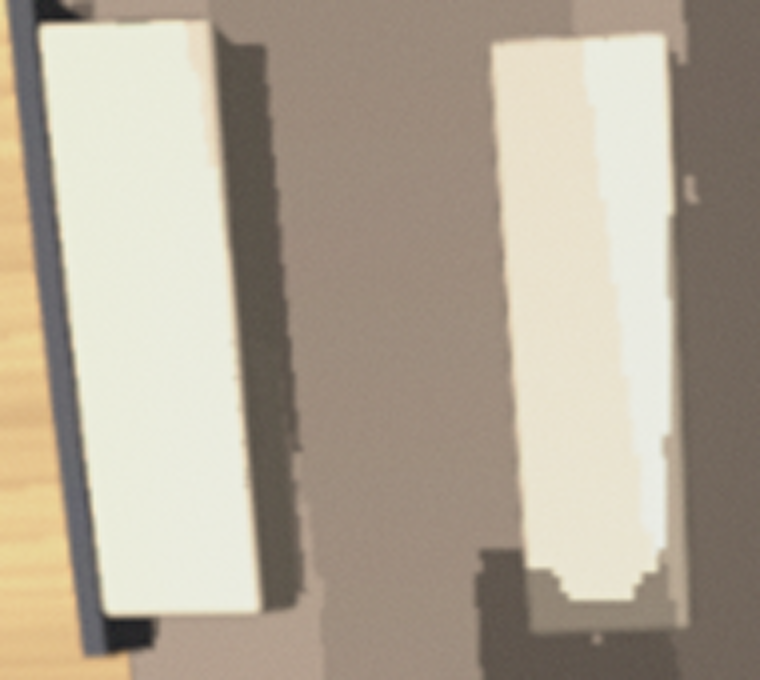

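View pics/w5b.png

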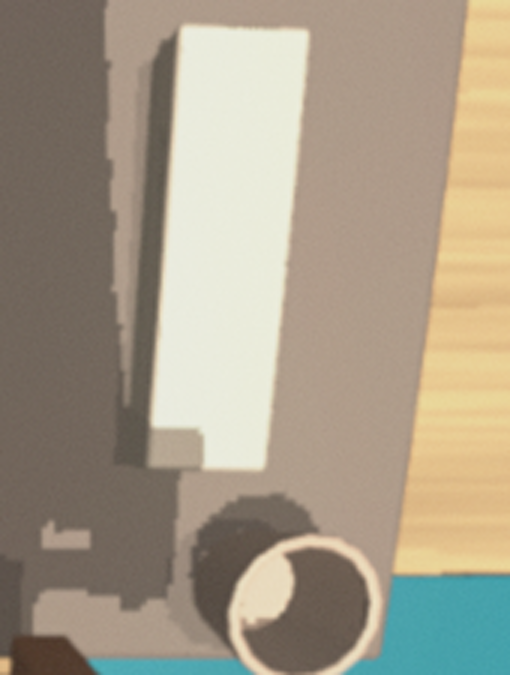

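Run:
```python
from h import *
np.set_printoptions(precision=4,suppress=True)
d=eyes.get_image("wrist");s=manip.state();print(s["position"],d["xyz"])
def bar(l,o,k,z=.05):
    q=np.array([onz(d,(o[0]+a[0]/k,o[1]+a[1]/k),z)[:2] for a in l]);print(q.round(4).tolist(),q.mean(0))
    a=lambda v:-np.arctan2(v[0],v[1]) if 0 else np.arctan2(v[1],v[0])
    print("yaw",a(q[3]-q[0]),a(q[2]-q[1]),"len",np.linalg.norm(q[3]-q[0]),"wid",np.linalg.norm(q[1]-q[0]),np.linalg.norm(q[2]-q[3]))
bar([(40,25),(210,20),(262,612),(103,612)],(135,0),4)
bar([(492,42),(665,35),(688,627),(531,632)],(135,0),4)
bar([(181,27),(308,30),(266,469),(147,466)],(360,0),3)
print("shelf edge +y",*[onz(d,(360+a/3,b/3),.018)[:2] for a,b in[(466,0),(380,655)]])
z=s["position"][2]-.011
for p in[(234,234),(399,235)]: print(onz(d,p,z))
crop(d,"w5c.png",220,200,410,330,4)
```

```text
[ 0.6997 -0.0883  0.2208] [ 0.6173 -0.0863  0.3816]
[[0.5019, -0.2366], [0.5026, -0.1983], [0.6306, -0.1997], [0.6296, -0.2392]] [ 0.5662 -0.2185]
yaw -0.020398432494555318 -0.011613887306552714 len 0.1277463939518522 wid 0.03837171636541734 0.03949633758775037
[[0.509, -0.1361], [0.5085, -0.0981], [0.6362, -0.0958], [0.6367, -0.1341]] [ 0.5726 -0.116 ]
yaw 0.015476224163700874 0.017519874500515075 len 0.12768683134353517 wid 0.03807700538889358 0.03833800880114537
[[0.5093, 0.0068], [0.5097, 0.0448], [0.6372, 0.0431], [0.636, 0.0038]] [0.573  0.0246]
yaw -0.02415583193529388 -0.013398571351911599 len 0.12674368568285002 wid 0.03797386349888589 0.039343015588865354
shelf edge +y [0.4894 0.1092] [0.7083 0.1066]
[ 0.6671 -0.1317  0.2098]
[ 0.669  -0.0424  0.2098]
```

View pics/w5c.png

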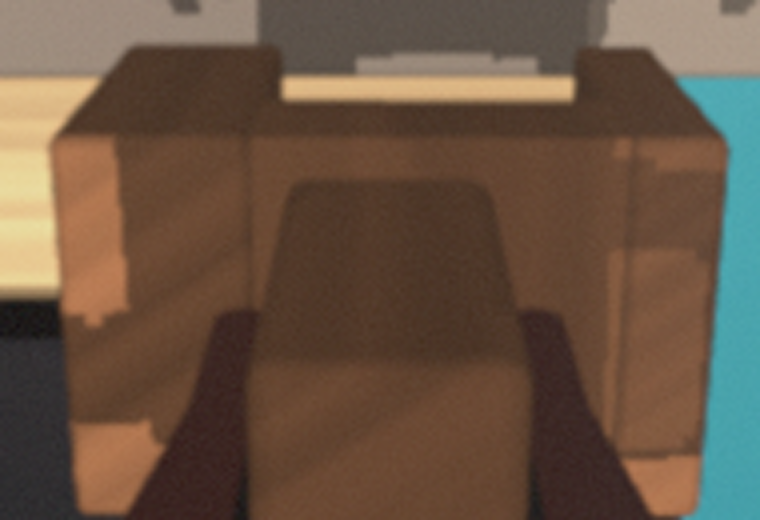

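Call:
carry_out(motion="-1 0 -12 -40 0;-1 10 -25 -85 0;-1 40 -37.7 -124.4 0;-1 70 -37.7 -124.4 0;-1 85 -37.7 -124.4 0;-1 85 -37.7 -124.4 0;-1 85 -37.7 -124.4 0")

```text
clock: 6.65
position: [0.5767, -0.1246, 0.1366]
tcp_rot: [0.006, 0.706, -0.006, 0.708]
ft_force: [-0.2, 0.1, -1.3]
opening: 0.028
```

Run:
```python
from h import *
s=manip.state();print(s["position"],s["opening"],s["ft_force"])
d=eyes.get_image("side");crop(d,"s6.png",250,170,400,310,5)
d=eyes.get_image("scene");crop(d,"sc6.png",235,160,415,340,4)
d=eyes.get_image("wrist");cv2.imwrite("pics/w6.png",d["pixels"][:,:,::-1])
```

```text
[ 0.57672796 -0.12461987  0.13661733] 0.02804666013021521 [-0.20405996  0.06210982 -1.29117951]
```

View pics/w6.png

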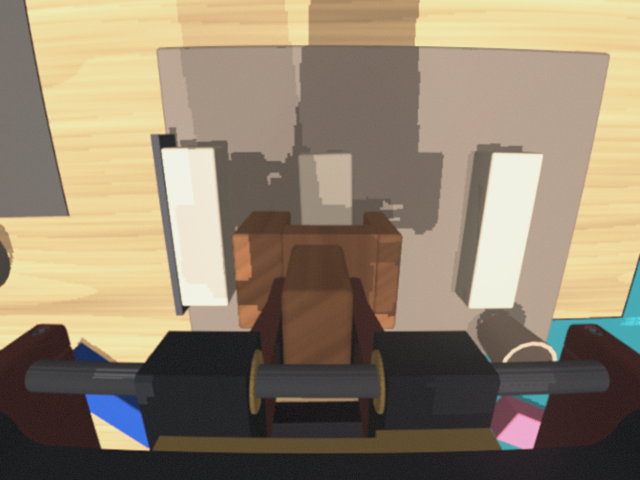

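View pics/sc6.png

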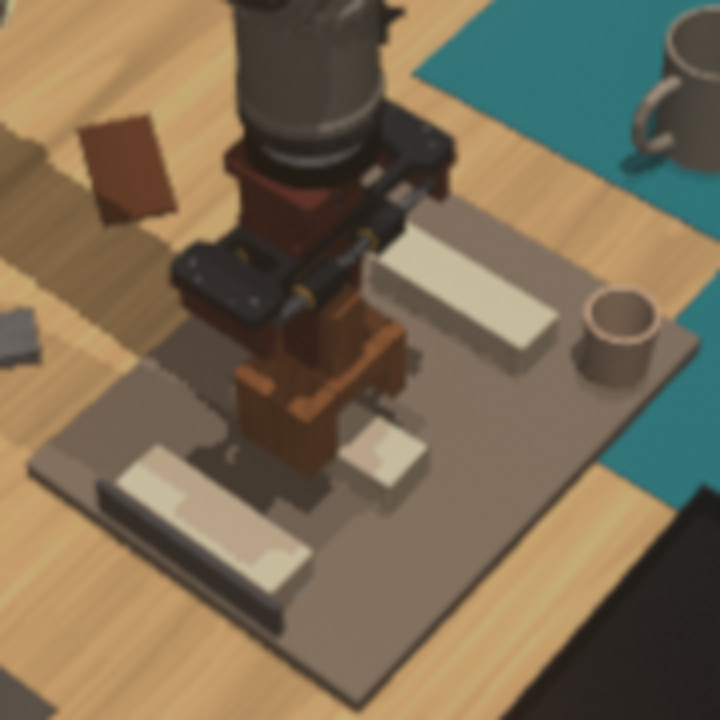

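View pics/s6.png

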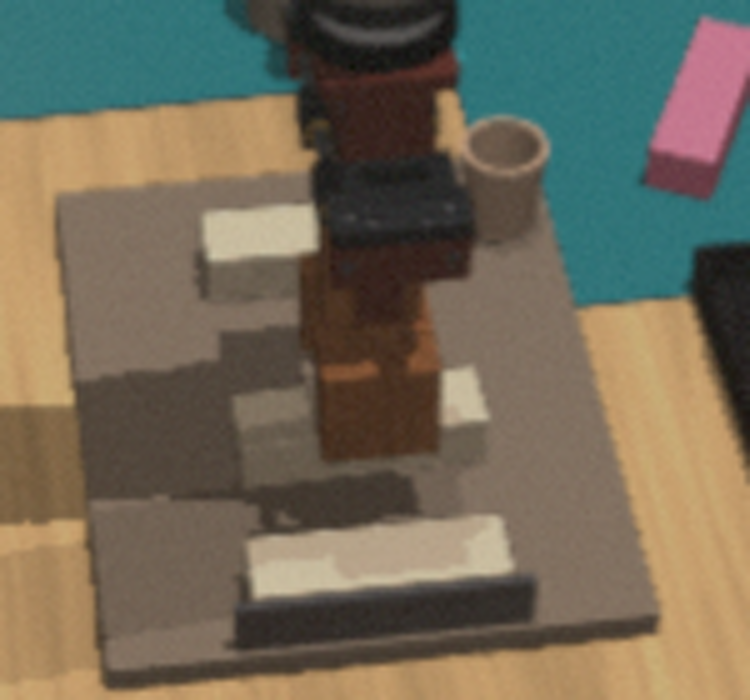

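Run:
```python
from h import *
d=eyes.get_image("wrist");s=manip.state();print(s["position"])
crop(d,"w6a.png",225,135,415,265,4)
for p in [(300,154),(351,153),(302,224),(353,224)]: print("bar",onz(d,p,.05)[:2].round(4))
z=s["position"][2]-.071
for p in [(249,212),(290,212),(363,212),(385,212)]: print("g",onz(d,p,z)[:2].round(4))
```

```text
[ 0.57642454 -0.12526751  0.13689155]
bar [ 0.5067 -0.1355]
bar [ 0.5066 -0.0985]
bar [ 0.5593 -0.1356]
bar [ 0.5599 -0.0963]
g [ 0.5456 -0.1725]
g [ 0.5461 -0.1431]
g [ 0.5469 -0.091 ]
g [ 0.5472 -0.0752]
```

View pics/w6a.png

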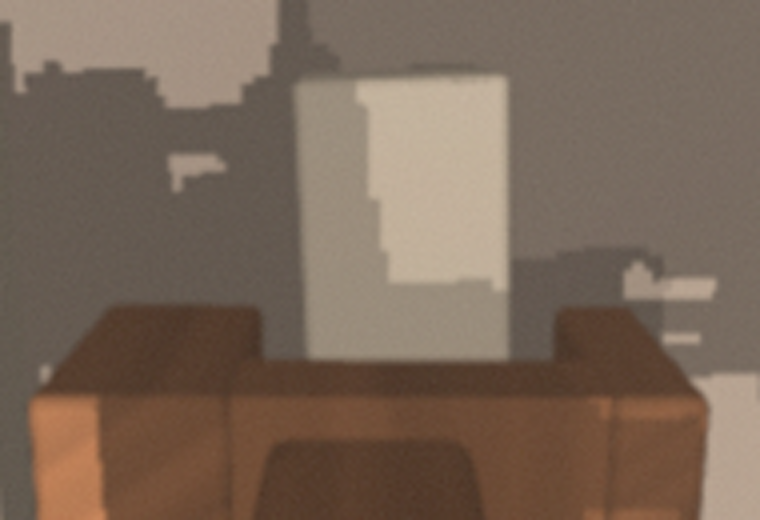

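Call:
carry_out(motion="-1 15 0 0 0;-1 30 0 0 0;-1 38 0 0 0;-1 43 0 0 0;-1 43 0 0 0;-1 43 0 0 0")

```text
clock: 7.45
position: [0.5752, -0.1256, 0.0927]
tcp_rot: [0.006, 0.707, -0.006, 0.707]
ft_force: [-0.0, 0.4, -1.3]
opening: 0.0277
```

Run:
```python
from h import *
s=manip.state();print(s["position"],s["opening"],s["ft_force"])
d=eyes.get_image("scene");crop(d,"sc7.png",255,210,395,340,5)
d=eyes.get_image("wrist");cv2.imwrite("pics/w7.png",d["pixels"][:,:,::-1])
```

```text
[ 0.57515506 -0.12555261  0.0926605 ] 0.027732075102086303 [-0.00860603  0.43631561 -1.27935619]
```

View pics/w7.png

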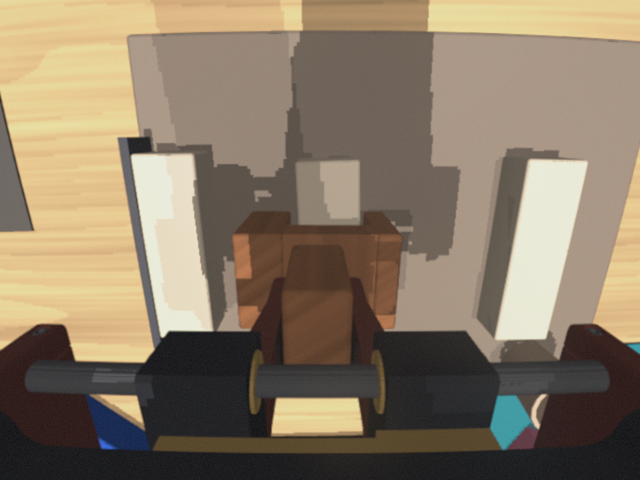

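View pics/sc7.png

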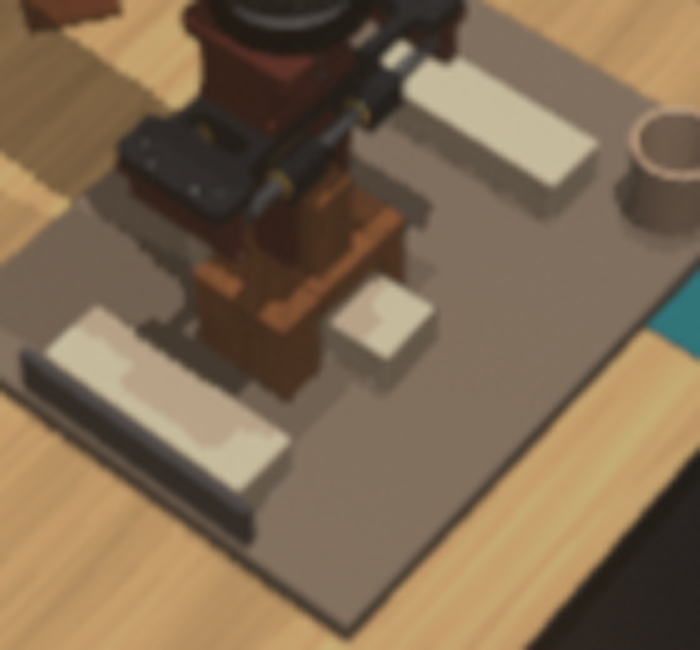

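Call:
carry_out(motion="-1 0 -4 0 0;-1 0 -8 0 0;-1 0 -12 0 0;-1 0 -16 0 0;-1 0 -19 0 0;-1 0 -21 0 0;-1 0 -22.5 0 0;-1 0 -24 0 0;-1 0 -24 0 0")

```text
clock: 8.45
position: [0.5745, -0.1498, 0.0926]
tcp_rot: [0.006, 0.707, -0.006, 0.707]
ft_force: [-0.2, 1.0, -2.6]
opening: 0.0279
```

Run:
```python
from h import *
s=manip.state();print(s["position"],s["opening"],s["ft_force"],s["ft_torque"])
d=eyes.get_image("wrist");cv2.imwrite("pics/w8.png",d["pixels"][:,:,::-1]);crop(d,"w8a.png",100,130,420,340,2)
```

```text
[ 0.57452563 -0.14984959  0.09261573] 0.02786667635979734 [-0.18407535  0.96529312 -2.58939986] [ 0.48925216 -0.13621867 -0.03501161]
```

View pics/w8a.png

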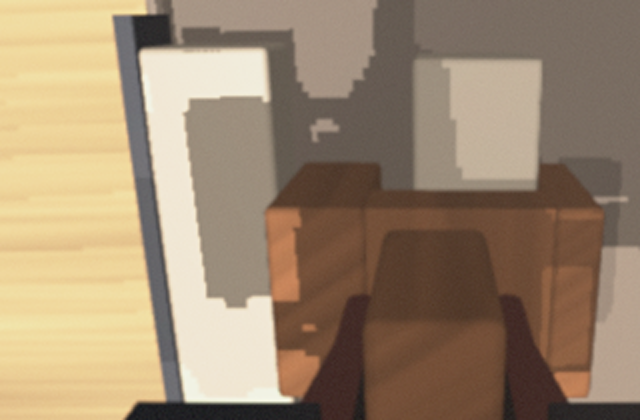

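Call:
carry_out(motion="-1 0 -0.7 0 0;-1 0 -1.4 0 0;-1 0 -2 0 0;-1 0 -2 0 0")

```text
clock: 8.9
position: [0.5744, -0.1517, 0.0926]
tcp_rot: [0.006, 0.707, -0.006, 0.707]
ft_force: [0.7, 0.6, -1.7]
opening: 0.028
```

Call:
carry_out(motion="-1 0 -0.5 0 0;-1 0 -1 0 0;-1 0 -1 0 0")

```text
clock: 9.2
position: [0.5744, -0.1528, 0.0926]
tcp_rot: [0.006, 0.707, -0.006, 0.707]
ft_force: [-0.8, 1.8, -3.3]
opening: 0.0279
```

Call:
carry_out(motion="-1 0 -0.5 0 0;-1 0 -1 0 0;-1 0 -1 0 0")

```text
clock: 9.5
position: [0.5744, -0.1531, 0.0926]
tcp_rot: [0.006, 0.707, -0.006, 0.707]
ft_force: [-0.3, 3.0, -1.8]
opening: 0.0275
```

Run:
```python
from h import *
s=manip.state();print(s["position"],s["opening"],s["ft_force"],s["ft_torque"])
d=eyes.get_image("wrist");crop(d,"w9a.png",100,130,420,340,2)
d=eyes.get_image("side");crop(d,"s9.png",290,240,350,305,8)
```

```text
[ 0.57441871 -0.15310822  0.09262681] 0.027474315935905665 [-0.2840627   3.00136007 -1.7762341 ] [0.93929717 0.06401743 0.00174785]
```

View pics/w9a.png

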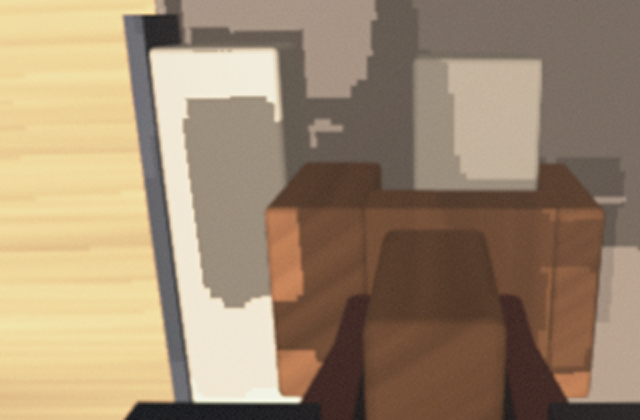

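View pics/s9.png

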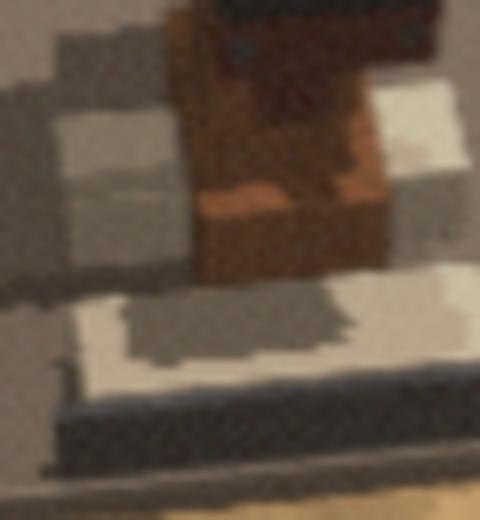

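Call:
carry_out(motion="-1 0 -0.5 0 0;-1 0 -1 0 0;-1 0 -1 0 0")

```text
clock: 9.9
position: [0.5744, -0.1532, 0.0927]
tcp_rot: [0.006, 0.707, -0.005, 0.707]
ft_force: [-1.2, 5.5, -1.9]
opening: 0.0279
```

Run:
```python
from h import *
s=manip.state();print(s["position"],s["opening"],s["ft_force"],s["ft_torque"])
```

```text
[ 0.57441283 -0.15318303  0.09268896] 0.027915394083562816 [-1.2183628   5.46417218 -1.86737406] [1.56523851 0.18268494 0.02014585]
```

Call:
carry_out(motion="-1 0 2.5 0 0;-1 0 5 0 0;-1 0 5 0 0;-1 -10 5 0 0;-1 -30 5 0 0;-1 -60 5 0 0;-1 -90 20 30 0;-1 -120 40 70 0;-1 -128 55 110 0;-1 -128 67 125 0;-1 -128 67 125 0;-1 -128 67 125 0")

```text
clock: 11.1
position: [0.7002, -0.0901, 0.2206]
tcp_rot: [0.006, 0.707, -0.006, 0.707]
ft_force: [-0.7, -1.1, -2.2]
opening: 0.0278
```

Run:
```python
from h import *
s=manip.state();print(s["position"],s["opening"],s["ft_force"])
d=eyes.get_image("wrist");crop(d,"w10.png",130,0,330,170,4);crop(d,"w10b.png",360,0,530,225,3)
```

```text
[ 0.70016393 -0.09013641  0.22058908] 0.027781551532461684 [-0.72436095 -1.1256128  -2.18513552]
```

View pics/w10.png

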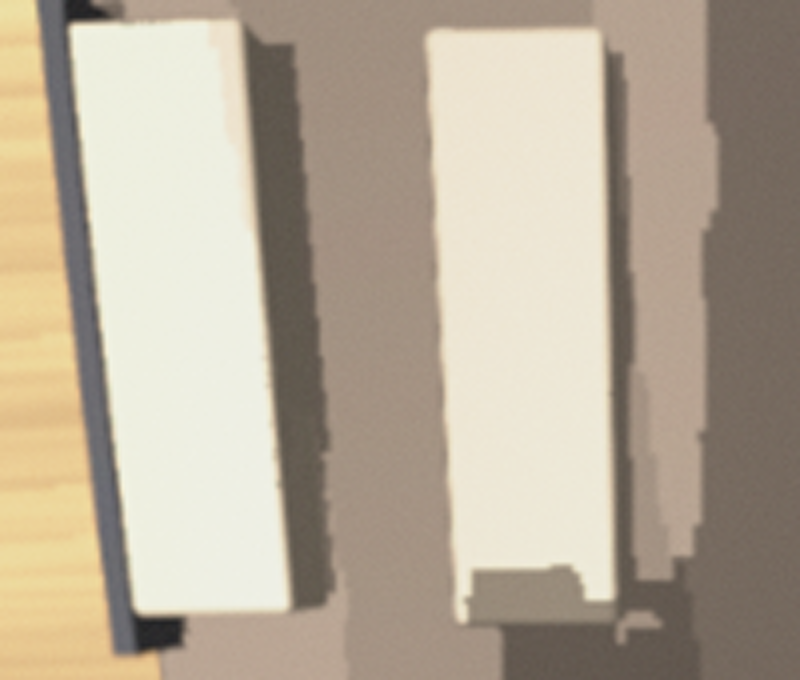

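View pics/w10b.png

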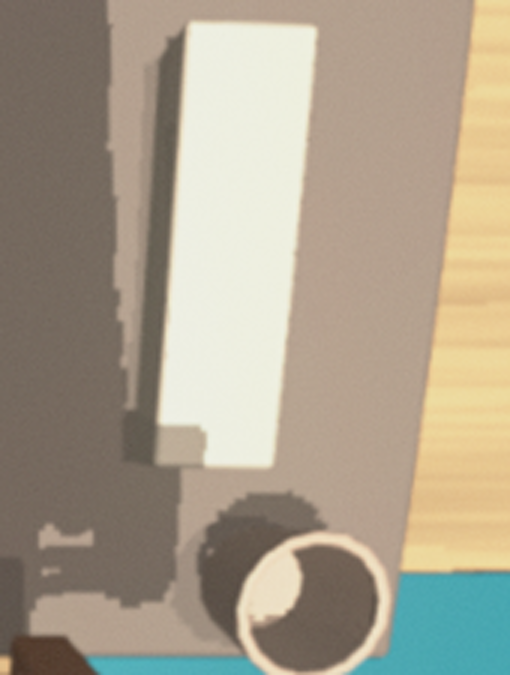

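```bash
cat >> h.py <<'E'
def bar(d,l,o,k,z=.05):
    q=np.array([onz(d,(o[0]+a[0]/k,o[1]+a[1]/k),z)[:2] for a in l])
    a=lambda v:np.arctan2(v[1],v[0])
    print(q.round(4).tolist(),q.mean(0).round(4),"yaw",a(q[3]-q[0]).round(4),a(q[2]-q[1]).round(4)); return q
E
python3 - <<'E'
from h import *
d=eyes.get_image("wrist")
f=bar(d,[(70,25),(240,20),(291,610),(134,612)],(130,0),4)
b=bar(d,[(427,32),(602,30),(616,621),(458,622)],(130,0),4)
c=bar(d,[(188,22),(317,27),(274,467),(155,464)],(360,0),3)
print("pitch",(b.mean(0)-f.mean(0)),(c.mean(0)-b.mean(0)))
n=np.array([.017,1]);print("gap",(b[0]-f[1])@n,(b[3]-f[2])@n)
E
```

```text
[[0.5013, -0.2371], [0.5022, -0.1987], [0.6297, -0.2006], [0.629, -0.2396]] [ 0.5655 -0.219 ] yaw -0.0197 -0.0146
[[0.5062, -0.1574], [0.5069, -0.1189], [0.6342, -0.1213], [0.6336, -0.1598]] [ 0.5702 -0.1394] yaw -0.0189 -0.0187
[[0.5082, 0.0061], [0.5093, 0.0447], [0.6369, 0.0424], [0.6356, 0.0032]] [0.5725 0.0241] yaw -0.0232 -0.0176
pitch [0.004657  0.0796518] [0.00229882 0.16345723]
gap 0.041365415003719375 0.04080980749769434
```

Call:
carry_out(motion="-1 0 25 -38 0;-1 0 55 -75 0;-1 0 85 -110 0;-1 10 103.5 -127.8 0;-1 50 103.5 -127.8 0;-1 75 103.5 -127.8 0;-1 85 103.5 -127.8 0;-1 85 103.5 -127.8 0;-1 85 103.5 -127.8 0")

```text
clock: 12.1
position: [0.5754, 0.0154, 0.1368]
tcp_rot: [0.007, 0.707, -0.007, 0.708]
ft_force: [0.2, 0.2, -2.1]
opening: 0.0276
```

Run:
```python
from h import *
d=eyes.get_image("wrist");s=manip.state();print(s["position"])
crop(d,"w11.png",225,135,415,265,4)
cv2.imwrite("pics/w11f.png",d["pixels"][:,:,::-1])
d=eyes.get_image("scene");crop(d,"sc11.png",235,160,415,340,4)
```

```text
[0.57576818 0.0156299  0.13714563]
```

View pics/w11.png

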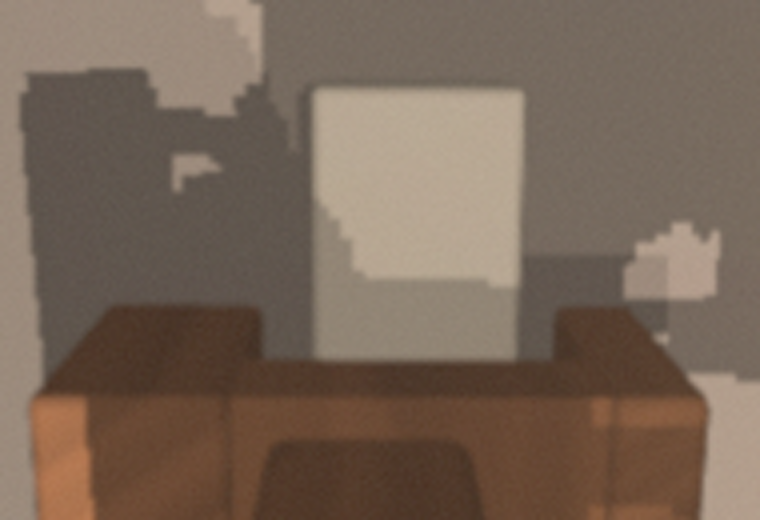

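View pics/sc11.png

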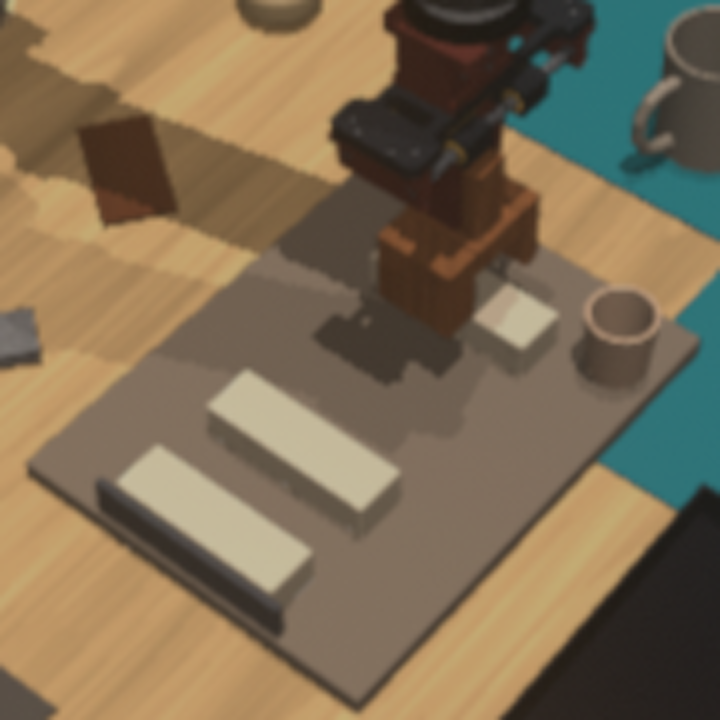

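Call:
carry_out(motion="-1 12 1.5 0 0;-1 28 1.5 0 0;-1 37 1.5 0 0;-1 43 1.5 0 0;-1 43 1.5 0 0;-1 43 1.5 0 0")

```text
clock: 12.8
position: [0.575, 0.0175, 0.0929]
tcp_rot: [0.006, 0.707, -0.006, 0.707]
ft_force: [-0.5, -0.2, -1.5]
opening: 0.0278
```

Run:
```python
from h import *
d=eyes.get_image("wrist");s=manip.state();print(s["position"],s["ft_force"])
crop(d,"w12.png",225,135,415,265,4)
```

```text
[0.57516024 0.0175583  0.09312495] [ 0.00862959 -0.23870413 -2.81655604]
```

View pics/w12.png

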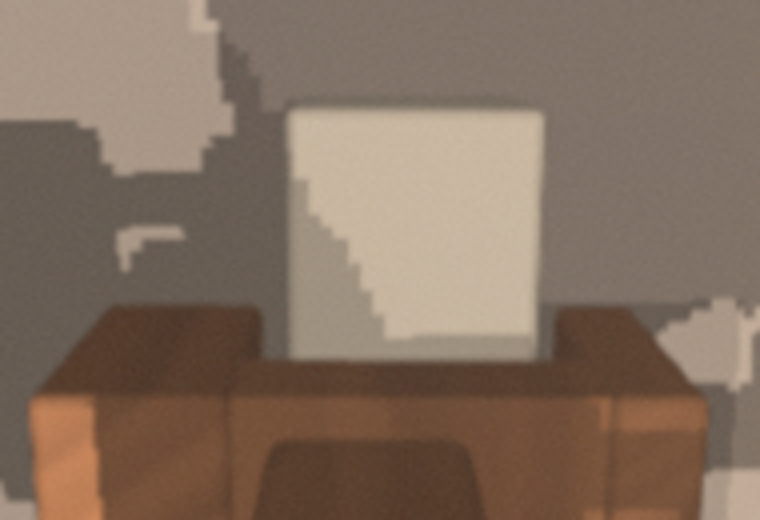

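Call:
carry_out(motion="-1 0 -4 0 0;-1 0 -8 0 0;-1 0 -13 0 0;-1 0 -18 0 0;-1 0 -23 0 0;-1 0 -28 0 0;-1 0 -33 0 0;-1 0 -38 0 0;-1 0 -43 0 0;-1 0 -48 0 0;-1 0 -53 0 0;-1 0 -58 0 0;-1 0 -63 0 0;-1 0 -68 0 0;-1 0 -73 0 0;-1 0 -77 0 0;-1 0 -80 0 0;-1 0 -82.5 0 0;-1 0 -84.5 0 0;-1 0 -86 0 0")

```text
clock: 14.85
position: [0.5731, -0.0686, 0.0926]
tcp_rot: [0.006, 0.707, -0.006, 0.707]
ft_force: [0.4, 1.9, -1.4]
opening: 0.028
```

Call:
carry_out(motion="-1 0 -0.6 0 0;-1 0 -1.2 0 0;-1 0 -1.8 0 0;-1 0 -2.2 0 0;-1 0 -2.2 0 0")

```text
clock: 15.35
position: [0.5731, -0.0708, 0.0926]
tcp_rot: [0.006, 0.707, -0.006, 0.707]
ft_force: [0.6, 1.8, -2.1]
opening: 0.0279
```

Run:
```python
from h import *
d=eyes.get_image("wrist");s=manip.state();print(s["position"],s["ft_force"],s["ft_torque"])
crop(d,"w13.png",100,130,420,340,2)
```

```text
[ 0.57309717 -0.07079017  0.09258762] [ 0.24125976  1.99471685 -1.86114283] [ 0.66405727 -0.06680312  0.02654918]
```

View pics/w13.png

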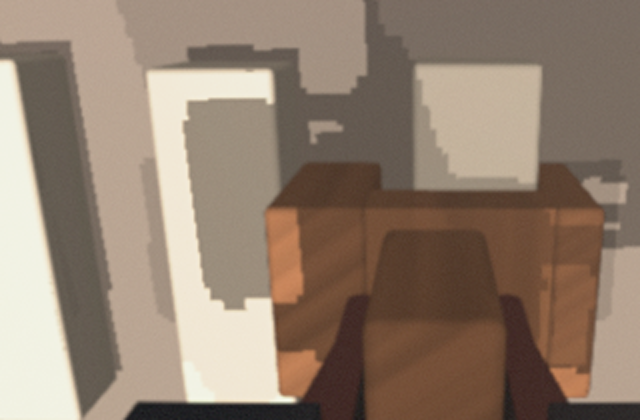

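Call:
carry_out(motion="-1 0 -0.5 0 0;-1 0 -1 0 0;-1 0 -1.5 0 0;-1 0 -1.8 0 0;-1 0 -1.8 0 0")

```text
clock: 15.9
position: [0.5731, -0.0727, 0.0926]
tcp_rot: [0.006, 0.707, -0.006, 0.707]
ft_force: [-0.2, 1.1, -2.0]
opening: 0.028
```

Run:
```python
from h import *
d=eyes.get_image("wrist");s=manip.state();print(s["position"],s["ft_force"],s["ft_torque"])
crop(d,"w14.png",190,150,270,250,6)
d=eyes.get_image("side");crop(d,"s14.png",290,215,360,290,8)
```

```text
[ 0.57307266 -0.07269823  0.09261499] [ 0.42315782  1.95266592 -2.08471925] [ 0.52866733 -0.04859745 -0.00661832]
```

View pics/w14.png

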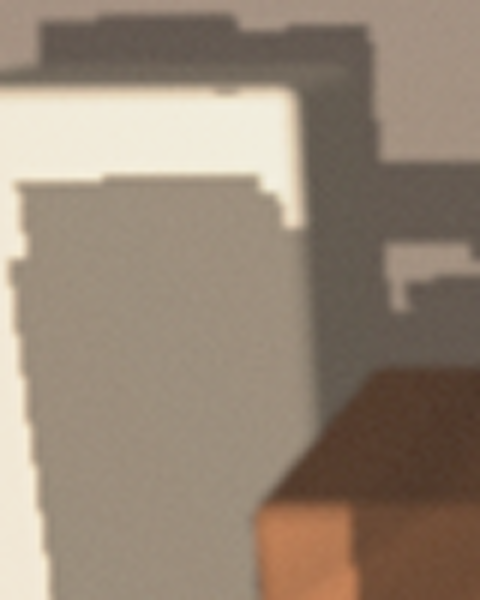

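View pics/s14.png

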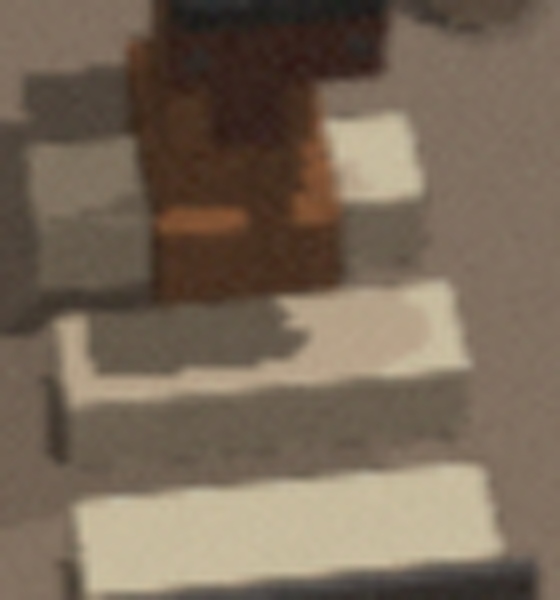

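Call:
carry_out(motion="-1 0 -0.3 0 0;-1 0 -0.3 0 0")

```text
clock: 16.2
position: [0.5731, -0.0729, 0.0926]
tcp_rot: [0.006, 0.707, -0.006, 0.707]
ft_force: [1.1, 2.0, -3.2]
opening: 0.0276
```

Run:
```python
from h import *
for i in range(3):
    s=manip.state();print(s["position"],s["ft_force"],s["ft_torque"],s["clock"]);eyes.get_image("side")
```

```text
[ 0.57306301 -0.0728576   0.09263215] [ 1.06200522  2.00299734 -3.18798549] [ 0.64338555 -0.02697991 -0.01439813] 16.2
[ 0.57310513 -0.07287009  0.09263917] [-0.36192136  1.95475252 -2.23161443] [ 0.55878739 -0.08551313  0.04907274] 16.25
[ 0.57308194 -0.07288091  0.09264139] [-0.96289712  0.935635   -2.35119539] [ 0.60469566 -0.07194683 -0.07307339] 16.3
```

Call:
carry_out(motion="-1 0 -0.3 0 0;-1 0 -0.3 0 0")

```text
clock: 16.55
position: [0.5731, -0.073, 0.0926]
tcp_rot: [0.006, 0.707, -0.006, 0.707]
ft_force: [-0.1, 2.0, -3.1]
opening: 0.0278
```

Run:
```python
from h import *
for i in range(4):
    s=manip.state();print(s["position"],s["ft_force"],s["ft_torque"],s["clock"]);eyes.get_image("side")
```

```text
[ 0.57309258 -0.07299625  0.09262732] [-0.09282973  1.97011963 -3.10483641] [ 0.63979047 -0.05996034 -0.02554725] 16.55
[ 0.5730749  -0.07300184  0.09261723] [ 0.28614765  2.21841725 -2.48228262] [ 0.69543511 -0.08635778 -0.00650215] 16.6
[ 0.57308037 -0.07304951  0.09263808] [-0.31649107  2.21011647 -2.71887178] [ 0.66806213  0.00364415 -0.03066817] 16.65
[ 0.57307518 -0.07301659  0.09263096] [-0.32362573  2.09128331 -2.49197837] [ 0.61845988 -0.077714   -0.00425813] 16.7
```

Call:
carry_out(motion="-1 0 2 0 0;-1 0 4 0 0;-1 0 4 0 0;-1 -10 4 0 0;-1 -30 4 0 0;-1 -60 4 0 0;-1 -90 -5 30 0;-1 -120 -10 70 0;-1 -128 -15 110 0;-1 -128 -15 127 0;-1 -128 -15 127 0;-1 -128 -15 127 0")

```text
clock: 17.95
position: [0.699, -0.0903, 0.2204]
tcp_rot: [0.006, 0.708, -0.006, 0.707]
ft_force: [-0.0, 0.2, -1.8]
opening: 0.0277
```

Run:
```python
from h import *
s=manip.state();print(s["position"],s["opening"],s["ft_force"])
d=eyes.get_image("wrist");crop(d,"w15.png",120,0,400,165,2);crop(d,"w15.png",125,0,385,165,3)
d=eyes.get_image("scene");crop(d,"sc15.png",235,190,415,340,4)
```

```text
[ 0.6990261  -0.09029135  0.22037742] 0.02774252028759076 [-0.0299321   0.22800887 -1.82200293]
```

View pics/w15.png

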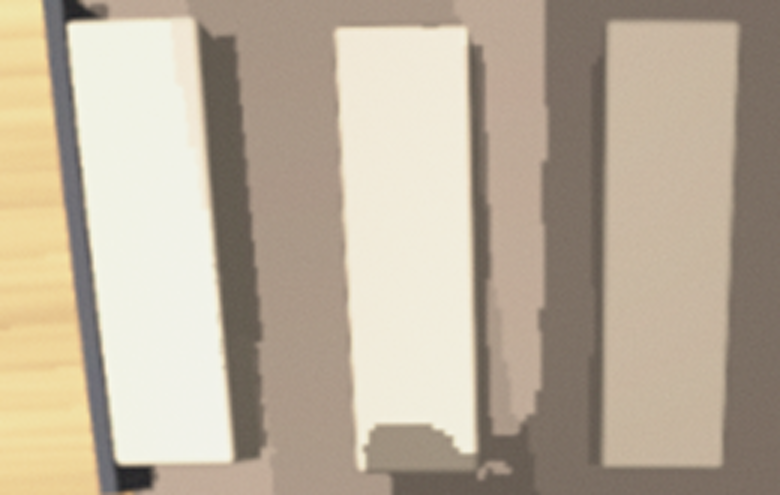

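View pics/sc15.png

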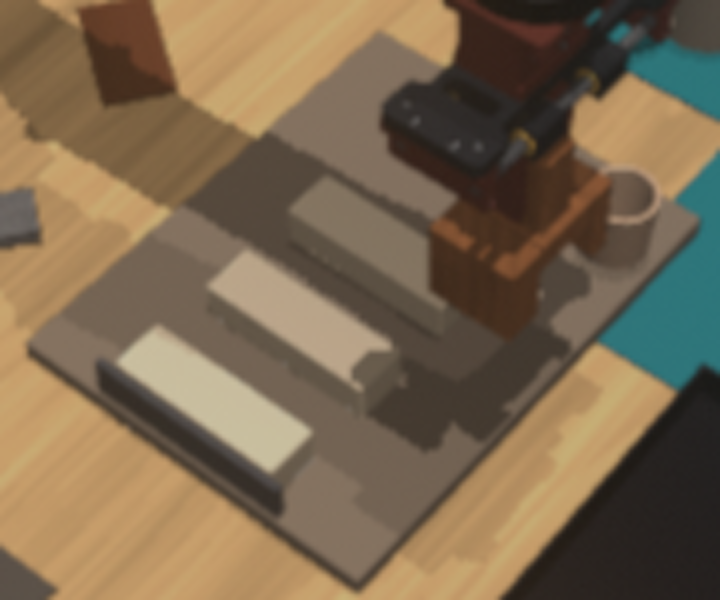

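Run:
```python
from h import *
d=eyes.get_image("wrist");o=(125,0)
f=bar(d,[(68,20),(194,17),(234,460),(117,461)],o,3)
b=bar(d,[(335,28),(467,26),(478,468),(358,469)],o,3)
c=bar(d,[(607,20),(738,22),(722,466),(602,466)],o,3)
print("pitch",(b.mean(0)-f.mean(0)),(c.mean(0)-b.mean(0)))
n=np.array([.018,1]);print("gaps",(b[0]-f[1])@n,(b[3]-f[2])@n,(c[0]-b[1])@n,(c[3]-b[2])@n)
```

```text
[[0.5006, -0.2364], [0.5016, -0.1985], [0.6294, -0.1997], [0.6287, -0.2384]] [ 0.5651 -0.2182] yaw -0.0162 -0.0094
[[0.5061, -0.157], [0.5067, -0.1182], [0.6337, -0.1202], [0.6332, -0.1593]] [ 0.57   -0.1387] yaw -0.0184 -0.0162
[[0.5059, -0.0772], [0.5069, -0.0389], [0.6344, -0.0411], [0.6338, -0.08]] [ 0.5703 -0.0593] yaw -0.0218 -0.017
pitch [0.00485727 0.07955416] [0.00030387 0.07938534]
gaps 0.041571691405243694 0.040418110172332856 0.04094993545569162 0.04023768662103359
```

Call:
carry_out(motion="-1 0 35 -20 0;-1 0 75 -44 0;-1 0 115 -68 0;-1 0 155 -92 0;-1 0 195 -115 0;-1 0 235 -139 0;-1 0 275 -163 0;-1 0 315 -186 0;-1 0 355 -210 0;-1 0 390 -230 0;-1 0 408 -241 0;-1 0 408 -241 0;-1 40 408 -241 0;-1 80 408 -241 0;-1 115 408 -241 0;-1 135 408 -241 0;-1 143 408 -241 0;-1 143 408 -241 0")

```text
clock: 19.9
position: [0.4659, 0.3205, 0.0772]
tcp_rot: [0.006, 0.707, -0.007, 0.707]
ft_force: [0.6, 0.3, -2.4]
opening: 0.0279
```

Run:
```python
from h import *
s=manip.state();print(s["position"],s["opening"],s["ft_force"])
d=eyes.get_image("side");crop(d,"s16.png",220,70,330,180,5)
```

```text
[0.46594001 0.32051466 0.07715602] 0.02786614944634502 [ 0.64561575  0.28523829 -2.40513895]
```

View pics/s16.png

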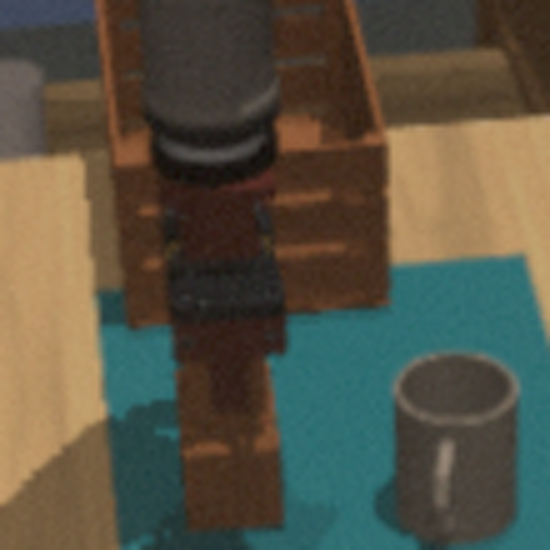

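Over the mat and clear of the mug and crate. I'll lower the last 6.5 mm and check the force.

Call:
carry_out(motion="-1 2 0 0 0;-1 4 0 0 0;-1 5.5 0 0 0;-1 6.5 0 0 0;-1 6.5 0 0 0")

```text
clock: 20.45
position: [0.466, 0.3218, 0.0712]
tcp_rot: [0.006, 0.707, -0.006, 0.707]
ft_force: [0.3, 0.8, -2.4]
opening: 0.0279
```

Call:
carry_out(motion="-1 0.6 0 0 0;-1 1.0 0 0 0;-1 1.0 0 0 0")

```text
clock: 20.75
position: [0.4662, 0.3219, 0.0706]
tcp_rot: [0.006, 0.707, -0.006, 0.707]
ft_force: [0.1, -0.6, 3.2]
opening: 0.0275
```

Force has turned upward (+3 N), so the gauge is standing on the table. I'll open and rise.

Call:
carry_out(motion="0 0 0 0 0;0.5 0 0 0 0;1 0 0 0 0;1 0 0 0 0;1 0 0 0 0;1 0 0 0 0;1 -20 0 0 0;1 -60 0 0 0;1 -110 0 0 0;1 -160 0 0 0;1 -180 0 0 0;1 -180 -60 60 0;1 -180 -100 100 0;1 -180 -100 100 0")

```text
clock: 22.15
position: [0.5659, 0.2178, 0.2506]
tcp_rot: [0.006, 0.707, -0.007, 0.708]
ft_force: [0.8, 0.5, -0.3]
opening: 0.0877
```

Run:
```python
from h import *
s=manip.state();print(s["position"],s["opening"],s["ft_force"])
for n in["scene","side"]:cv2.imwrite(f"pics/{n}20.png",eyes.get_image(n)["pixels"][:,:,::-1])
```

```text
[0.56588278 0.2178027  0.25057302] 0.08769295181531933 [ 0.80523491  0.47546439 -0.27946523]
```

View pics/side20.png

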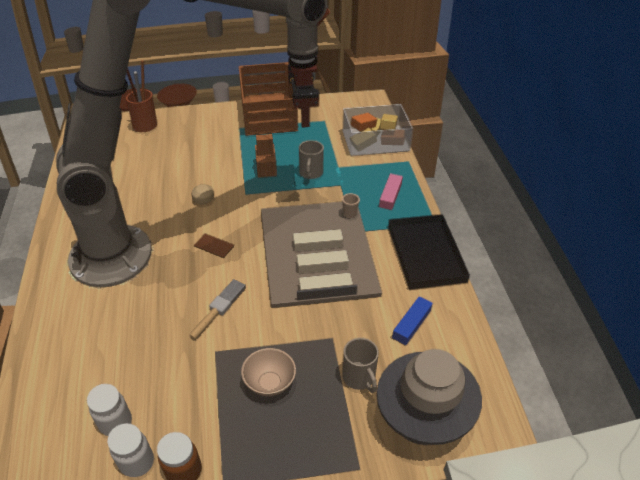

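View pics/scene20.png

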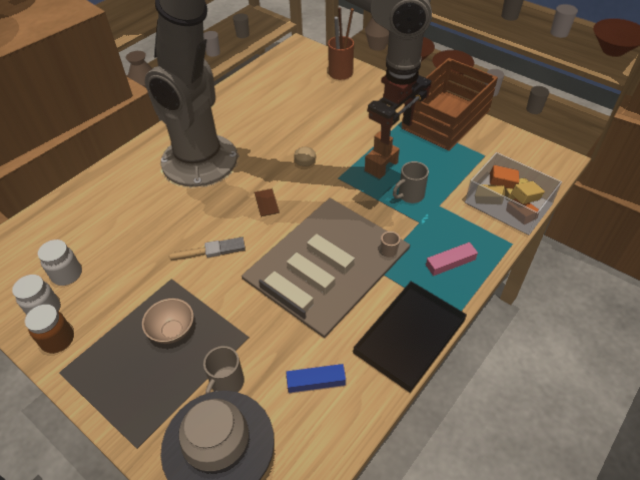

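The side view shows the gauge standing upright at about (265,155), with the mugs, cup and bowl where they were. Before handing in, I'll check the bars once more from the scene camera.

Run:
```python
from h import *
d=eyes.get_image("scene");crop(d,"sc21.png",255,225,365,320,7)
```

```text
(no output)
```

View pics/sc21.png

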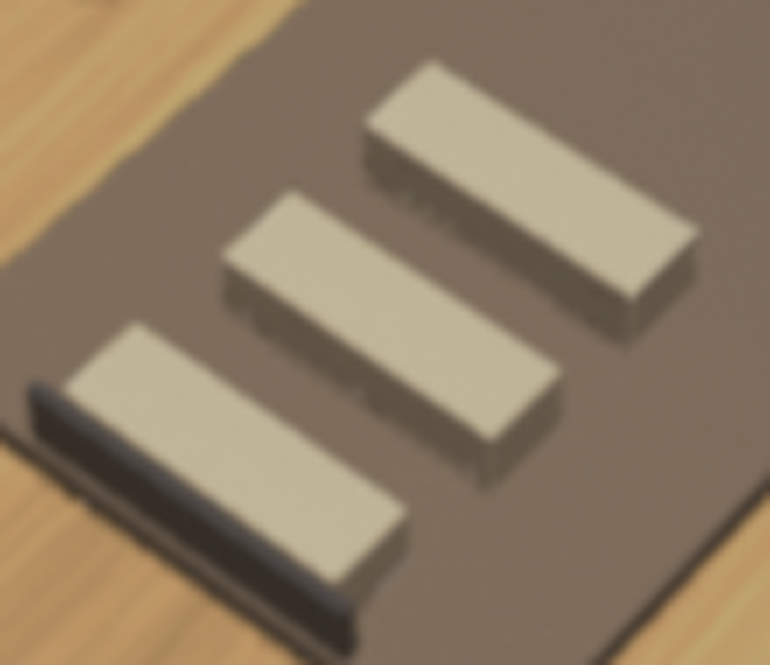

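Run:
```python
from h import *
d=eyes.get_image("scene");o=(255,225)
f=bar(d,[(64,385),(136,323),(407,512),(337,582)],o,7)
b=bar(d,[(222,253),(293,190),(561,373),(490,438)],o,7)
c=bar(d,[(365,122),(433,60),(698,232),(632,296)],o,7)
print("pitch",(b.mean(0)-f.mean(0)),(c.mean(0)-b.mean(0)))
print(manip.finish_job())
```

```text
[[0.5044, -0.2393], [0.5061, -0.2032], [0.6343, -0.2056], [0.6338, -0.2423]] [ 0.5697 -0.2226] yaw -0.0231 -0.0182
[[0.5095, -0.1603], [0.5107, -0.1222], [0.6395, -0.1263], [0.6373, -0.1637]] [ 0.5742 -0.1431] yaw -0.0261 -0.0322
[[0.5107, -0.081], [0.5114, -0.0418], [0.6395, -0.0458], [0.6384, -0.0838]] [ 0.575  -0.0631] yaw -0.022 -0.0312
pitch [0.00457422 0.07945616] [0.00077775 0.08004154]
the job is handed in; nothing more can be done
None
```

Both loose bars are spaced with the gauge, and the job is handed in at about 22 s of the 53 s allowed.

I set the notch over bar1 and drew it until the foot met the fixed bar; the arm stopped there and the force rose to about 5 N. I then lifted the gauge clear and drew bar2 up to bar1. I stopped at the first sign of contact, 80 mm from the first stop. The gauge now stands upright on its original mat, off the shelf, and the gripper is open and clear of it.

| Last check | Wrist camera | Scene camera |
|---|---|---|
| Fixed bar to bar1, centre spacing (mm) | 79.6 | 79.5 |
| Bar1 to bar2, centre spacing (mm) | 79.4 | 80.0 |

- **Gaps:** with 40 mm bars, these spacings put both gaps within about 1 mm of 40 mm. Measuring the gap edges directly in the wrist picture read slightly larger, 40.2 to 41.6 mm. I put that down to rounded edges and pixel error.
- **Parallel:** the bars' angles agree to within about 0.01 rad, which is about the measuring noise. In the scene picture bar1 and bar2 look turned slightly further than the fixed bar; the wrist picture shows less difference.
- **Contact on bar2:** the force rise there was only slight, so I relied mainly on the known 80 mm step. Bar1 showed no measurable shift.
- **Bystanders:** in the final pictures the mugs, cup and bowl look undisturbed by eye. I did not measure their positions.

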